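# Run a fingertip along the curved sample tray to fold its lids shut

### The job

Close the five stiff little lids of the curved sample tray with the fingertips only: shut the fingers and run them gently along the arc, just above the block tops, from the hinge side of lid 1 (the end lid whose hinge is on the outer end of the row) to the free edge of lid 5 at the other end, so that each lid in turn is folded down flat. Make it one unbroken pass, without raising the fingers away from the tray until lid 5 is shut, then lift clear (mind the low wall shelf above the back of the bench). Do not pinch, lift or shove the tray, do not press hard, and leave the bottle, slide box and forceps alone.

Things in the scene. Friction and masses are not known exactly. Their poses are not given: they have to be found in the camera images.
- tray: Curved tray, 1.6 kg, loose: dark steel base 12 mm thick with five aluminium blocks (44 mm along the curve, 38 mm across, tops 40 mm above the bench) on an arc of radius 150 mm, 20 degrees apart, about 240 mm end to end. Origin: underside, below block 3, the middle one. x points from block 3 to the centre of the arc, z up; blocks and lids are numbered 1 to 5 towards +y.
- lid1 (a joint): Hinge of lid 1, rad: 0 = lying flat and shut on its block, 1.57 = standing straight up, stop at 1.9. Lid: flat grey plate 42 mm long (47 with its tab), 36 mm wide, 3 mm thick. The hinge is stiff: the lid stays at whatever angle it is left and needs about 0.2 N at its free edge to turn.
- lid1_hinge (a point): Middle of the hinge line of lid 1, on the tray, 42 mm above the bench (the top of the shut lid is 1.5 mm, the hinge knuckle 2 mm above this point). Its axes are those of the tray.
- lid1_seat (a point): Where the middle of the free edge of lid 1 lies when it is shut: 42 mm from the hinge towards the next block, 42 mm above the bench. Fixed to the tray; its axes are those of the tray.
- lid2 (a joint): Hinge of lid 2, rad: 0 = lying flat and shut on its block, 1.57 = standing straight up, stop at 1.9. Lid: flat grey plate 42 mm long (47 with its tab), 36 mm wide, 3 mm thick. The hinge is stiff: the lid stays at whatever angle it is left and needs about 0.2 N at its free edge to turn.
- lid2_hinge (a point): Middle of the hinge line of lid 2, on the tray, 42 mm above the bench (the top of the shut lid is 1.5 mm, the hinge knuckle 2 mm above this point). Its axes are those of the tray.
- lid2_seat (a point): Where the middle of the free edge of lid 2 lies when it is shut: 42 mm from the hinge towards the next block, 42 mm above the bench. Fixed to the tray; its axes are those of the tray.
- lid3 (a joint): Hinge of lid 3, rad: 0 = lying flat and shut on its block, 1.57 = standing straight up, stop at 1.9. Lid: flat grey plate 42 mm long (47 with its tab), 36 mm wide, 3 mm thick. The hinge is stiff: the lid stays at whatever angle it is left and needs about 0.2 N at its free edge to turn.
- lid3_hinge (a point): Middle of the hinge line of lid 3, on the tray, 42 mm above the bench (the top of the shut lid is 1.5 mm, the hinge knuckle 2 mm above this point). Its axes are those of the tray.
- lid3_seat (a point): Where the middle of the free edge of lid 3 lies when it is shut: 42 mm from the hinge towards the next block, 42 mm above the bench. Fixed to the tray; its axes are those of the tray.
- lid4 (a joint): Hinge of lid 4, rad: 0 = lying flat and shut on its block, 1.57 = standing straight up, stop at 1.9. Lid: flat grey plate 42 mm long (47 with its tab), 36 mm wide, 3 mm thick. The hinge is stiff: the lid stays at whatever angle it is left and needs about 0.2 N at its free edge to turn.
- lid4_hinge (a point): Middle of the hinge line of lid 4, on the tray, 42 mm above the bench (the top of the shut lid is 1.5 mm, the hinge knuckle 2 mm above this point). Its axes are those of the tray.
- lid4_seat (a point): Where the middle of the free edge of lid 4 lies when it is shut: 42 mm from the hinge towards the next block, 42 mm above the bench. Fixed to the tray; its axes are those of the tray.
- lid5 (a joint): Hinge of lid 5, rad: 0 = lying flat and shut on its block, 1.57 = standing straight up, stop at 1.9. Lid: flat grey plate 42 mm long (47 with its tab), 36 mm wide, 3 mm thick. The hinge is stiff: the lid stays at whatever angle it is left and needs about 0.2 N at its free edge to turn.
- lid5_hinge (a point): Middle of the hinge line of lid 5, on the tray, 42 mm above the bench (the top of the shut lid is 1.5 mm, the hinge knuckle 2 mm above this point). Its axes are those of the tray.
- lid5_seat (a point): Where the middle of the free edge of lid 5 lies when it is shut: 42 mm from the hinge towards the next block, 42 mm above the bench. Fixed to the tray; its axes are those of the tray.
- bottle: Clear glass stoppered bottle, 52 mm wide, 131 mm tall, standing to the right of the tray; origin under its centre. Leave it alone.
- slide_box: Small flat slide box, 34x52x13 mm, lying to the right of the tray; origin under its centre. Leave it alone.
- forceps: Steel forceps, 136 mm long, 8 mm thick, lying to the left of the tray; origin under the centre. Leave them alone.

How it is judged:
By the outcome, as a careful person would: the job done as asked, in the order asked, and still so for the second after the job is handed in, with the robot touching nothing.
It also fails if it takes over 43 s, if anything falls off the work surface, if the arm or the gripper's body presses on something with over 40 N, if the wrist force passes 120 N, or if a joint passes its speed limit or range.

### The arm

A 7-joint arm with a two-finger parallel gripper is mounted at the origin on a cart in front of the work surface, level with it; the furniture and walls round the work are solid. World frame = base frame: x ahead of the robot, y to its left, z up, the work surface at z = 0. Lengths are in m, angles in degrees, forces in N, time in s.
With the tool pointing down it reaches from about 0.425 to 0.875 m from the base axis. Payload 4.7 kg.
Tool frame: the origin (TCP) lies midway between the tips of the shut fingers; the grasp point (between the pads) lies 19 mm behind it; z points along the fingers, y is the line along which they close (so a half turn about z gives the same grasp; the last joint's range is limited). The gripper opens to 87 mm and grips with 3 to 60 N. Pads are 19 mm wide; open, the fingers measure 117 mm over their backs; the gripper's body (75 mm by 190 mm) begins 51 mm behind the grasp point.
Start: joints at [73.574, 18.392, -4.016, 83.108, 1.295, 78.541, -3.26], TCP at [0.193, -0.621, 0.189] pointing down, gripper open.
Joint ranges: [-163.93, 163.93], [-17.29, 119.83], [-79.2, 71.16], [3.27, 140.29], [-89.18, 269.18], [5.43, 117.66], [-154.24, 154.24]. Speed limits (degrees/s): [147.25, 147.25, 180, 180, 180, 180, 180].

### API

Orientations are given as [roll, pitch, yaw] about the fixed x, y, z axes, in that order (R = Rz(yaw) Ry(pitch) Rx(roll)).
In Python, from cell import env gives the robot as it stands. The module is installed in compiled form; this text tells all that it offers.
- The arm moves only by the tool step_arm, never from a script. Its argument "rows" is a list of rows, each an object with "angular": the turn, a rotation vector about the tool's x, y, z in units of pi rad (1.0 is pi rad), a list of three; "slide": the shift along the tool's x, y, z in units of 500 mm (1.0 is 500 mm), a list of three; "jaw": the opening, from 0 (shut) to 1 (fully open). A call has 1 to 10 rows; each row shifts and turns the commanded pose from where the row before left it, along the tool's axes as they then stand; what a row does not reach is not made up. A row lasts 1/8 s, in which the tool goes at most 62.5 mm and 10.7 degrees, less where a joint would pass 70% of its speed; a pose out of reach is approached as far as the arm can. A call with a number of a shift or a turn outside -1 to 1 is refused whole. A call with a gripper value outside its range is refused whole. The fingers move at their own pace and stop on an object; "newtons" is the grip in N (left out, the last holds). Time passes only in rows, so rows that do not move let the fingers close. It gives the time, the measured TCP pose, the force, the opening and the grip force at its end, in the units of the state.
- env.get_obs(): the state, without advancing time (a new reading comes with each control period).
- env.read_camera(name): name is "scene" or "top"; returns the picture (400x640x3 uint8, red, green, blue); there is no depth.
- env.camera_info(name): a dict with "fx", "fy", "cx", "cy" (pixels), "R" (3x3) and "t" (3): a world point X has camera coordinates R X + t. Camera axes: x right, y down, z forward; pixel columns grow to the right and rows downward; lengths in m; the calibration is good to about 2 mm. A picture is of the moment at which its call begins. camera_info takes no time and is no camera call.
- env.sign_off(): hands the job in; it is judged then, once.
The state is a dict: "time_s": time; "qpos": joint angles; "joint_velocities": joint speeds; "effort": joint torques, N m; "tool_pos": TCP position; "tool_rot": TCP orientation; "force": force on the tool from outside, world axes, zero at the start; "wrist_torque": the same for the moment, N m; "grip_width": finger opening in m; "grasp_force": force on a finger pad.
Only numpy, scipy, OpenCV 4.12 (cv2) and the standard library are available. Lean on these libraries where they do the work, as an engineer would, in place of code of your own. Each camera call takes 0.05 s, during which the arm holds its last target. There are 200 camera calls.

## Working session

There is one attempt and no reset: what is moved stays moved. The work goes in short steps, Python scripts to look and compute and a tool call to move; the robot and the scene stay as the last step left them, time stands still between calls to the robot, and variables do not carry over. Pictures are saved under pics/ and viewed, at most 10 in all, crops included, and the job is handed in when it is done.

Besides the shell and the picture viewer there is one more tool, called after "Emit:" in YAML: its name, and indented under it one key for each argument. step_arm: Moves the arm, as the interface text tells. Shifts and turns lie within -1 to 1; 1 stands for 500 mm of shift or pi rad of turn. Its arguments: {"type":"object","properties":{"rows":{"type":"array"},"newtons":{"type":"number"}},"required":["rows"]}

```bash
mkdir -p pics; python3 - <<'E'
from cell import env
import cv2
o=env.get_obs(); print({k:o[k] for k in("time_s","tool_pos","tool_rot","grip_width","force")})
for n in("top","scene"):
    im=env.read_camera(n); cv2.imwrite(f"pics/{n}0.png",im[:,:,::-1]); print(n,env.camera_info(n))
E
```

```text
{'time_s': 0.0, 'tool_pos': array([ 0.19232009, -0.62023617,  0.1878622 ]), 'tool_rot': array([-1.79890473e+02,  6.04304628e-03,  1.72329568e+01]), 'grip_width': 0.08648690733237682, 'force': array([-0.5314032 ,  0.34275459,  0.62690669])}
top {'fx': 459.49431982222444, 'fy': 459.49431982222444, 'cx': 325.47016868095915, 'cy': 200.07475631137729, 'R': array([[-0.02294184, -0.99973164,  0.00321281],
       [-0.99602571,  0.02257992, -0.08615646],
       [ 0.0860608 , -0.00517663, -0.99627644]]), 't': array([-0.09603427,  0.47231192,  1.21834973])}
scene {'fx': 387.1736250924927, 'fy': 387.1736250924927, 'cx': 320.77790975914274, 'cy': 206.44346454594628, 'R': array([[-0.89299449, -0.44954255,  0.02173319],
       [-0.23969213,  0.43415562, -0.86836432],
       [ 0.38093112, -0.78065383, -0.49545038]]), 't': array([0.38637487, 0.20819182, 0.69617701])}
```

View pics/top0.png

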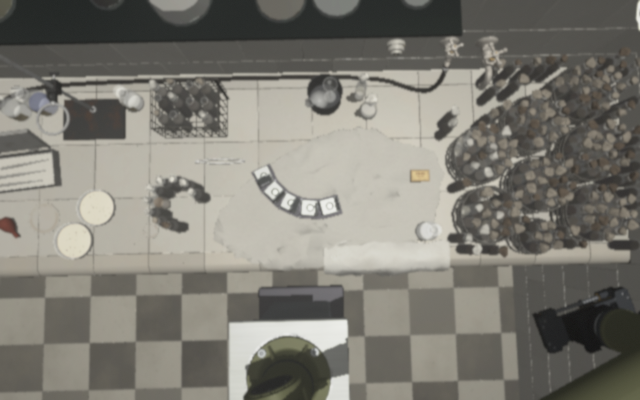

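View pics/scene0.png

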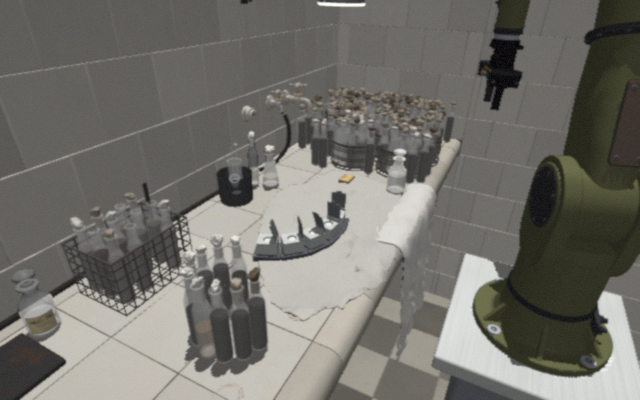

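The top view shows the tray as an arc from about (262,172) to (333,206), opening up and to the right. The scene view shows its lids standing, from (265,240) to (340,205). I'll enlarge both.

```bash
python3 - <<'E'
import cv2,numpy as np
a=cv2.imread("pics/top0.png")[150:230,240:350]; b=cv2.imread("pics/scene0.png")[180:270,240:360]
a=cv2.resize(a,(770,560),interpolation=cv2.INTER_CUBIC);cv2.imwrite("pics/ta.png",a)
b=cv2.resize(b,(792,594),interpolation=cv2.INTER_CUBIC);cv2.imwrite("pics/sb.png",b)
E
```

```text
(no output)
```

View pics/ta.png

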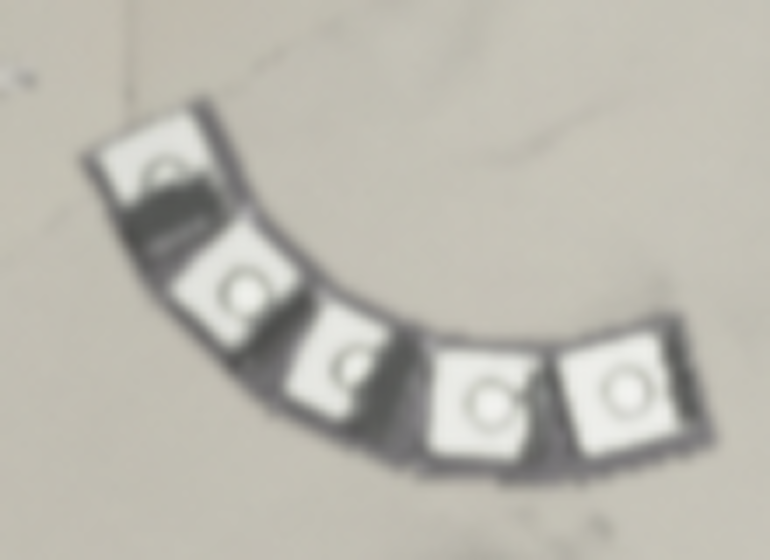

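View pics/sb.png

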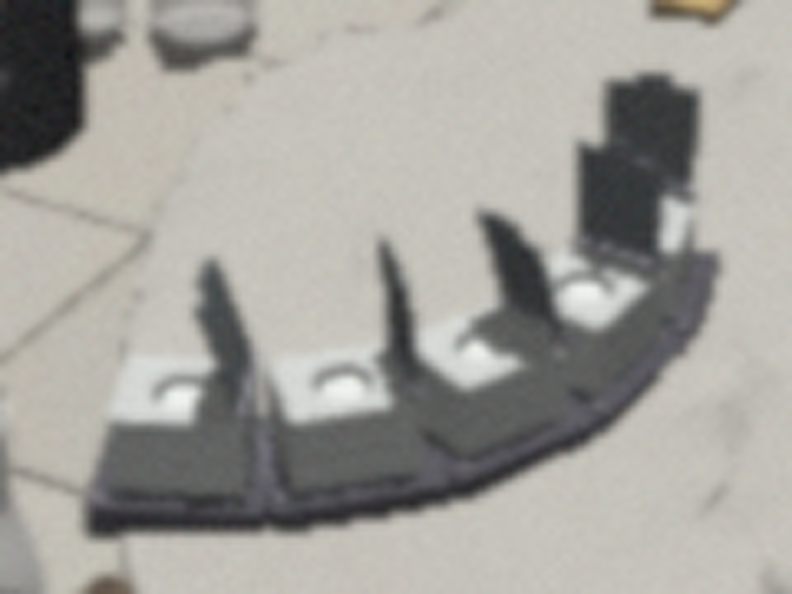

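Lid 1 is at the right end of the top view (world −y), with its hinges on the right, so the pass runs right to left. In the crop, the block wells sit at about (625,392), (490,405), (243,290), with partial ones at (352,367) and (165,180). I'll fit the tray to these on the z = 0.040 plane and check it against an overlay.

```bash
cat >h.py <<'E'
from cell import env
import numpy as np
def ray(n,u,v,z):
    c=env.camera_info(n);R,t=c["R"],c["t"];C=-R.T@t
    d=R.T@np.array([(u-c["cx"])/c["fx"],(v-c["cy"])/c["fy"],1]);return C+d*(z-C[2])/d[2]
def proj(n,X):
    c=env.camera_info(n);p=np.atleast_2d(X)@c["R"].T+c["t"]
    return np.c_[c["fx"]*p[:,0]/p[:,2]+c["cx"],c["fy"]*p[:,1]/p[:,2]+c["cy"]]
def arcpt(cx,cy,th,a,r,z): # a deg from block 3 towards +y tray; th = yaw of tray x
    b=np.radians(th+180-a); return np.array([cx+r*np.cos(b),cy+r*np.sin(b),z])
E
python3 - <<'E'
from h import *
import cv2
from scipy.optimize import least_squares
px={1:(625,392),2:(490,405),3:(352,367),4:(243,290),5:(165,180)}
P={k:ray("top",240+(u+.5)/7-.5,150+(v+.5)/7-.5,.04) for k,(u,v) in px.items()}
for k in P: print(k,P[k].round(4))
w={1:1,2:1,3:.5,4:1,5:.4}
f=lambda q:np.concatenate([w[k]*(arcpt(*q,20*(k-3),.15,.04)-P[k])[:2] for k in P])
s=least_squares(f,[.65,0,20]);q=s.x;print("centre,th",q,(f(q)*1e3).round(1))
r=least_squares(lambda p:np.concatenate([w[k]*(arcpt(*p[:3],20*(k-3),p[3],.04)-P[k])[:2] for k in P]),[.65,0,20,.15]);print("free R",r.x)
np.save("q.npy",q)
for n,(x0,y0,W,H),S in(("top",(240,150,110,80),7),("scene",(240,180,120,90),6.6)):
    im=cv2.imread(f"pics/{n}0.png")[y0:y0+H,x0:x0+W];im=cv2.resize(im,None,fx=S,fy=S,interpolation=cv2.INTER_CUBIC)
    for k in range(1,6):
        c=arcpt(*q,20*(k-3),.15,.04);rr=arcpt(*q,20*(k-3),.16,.04)-c;rr/=.01;t=np.array([rr[1],-rr[0],0])
        C=[c+a*.022*t+b*.019*rr for a,b in((-1,-1),(1,-1),(1,1),(-1,1))]
        uv=((proj(n,C)-[x0,y0]+.5)*S-.5).round().astype(int);cv2.polylines(im,[uv],True,(0,0,255),1)
    cv2.imwrite(f"pics/ov_{n}.png",im)
a=cv2.imread("pics/ov_top.png");b=cv2.imread("pics/ov_scene.png")
v=np.zeros((600,800,3),np.uint8);a=cv2.resize(a,(400,291));b=cv2.resize(b,(400,300));v=np.hstack([a,b[:291]]);cv2.imwrite("pics/ov.png",v)
E
```

```text
1 [ 0.4535 -0.1153  0.04  ]
2 [ 0.4497 -0.0641  0.04  ]
3 [ 0.4653 -0.0121  0.04  ]
4 [0.4956 0.0287 0.04  ]
5 [0.5384 0.0579 0.04  ]
centre,th [  0.59916097  -0.07976067 -26.24123166] [-0.  -0.1  0.3  0.7 -0.4 -0.7 -0.2 -0.2  0.1 -0.1]
free R [  0.59949323  -0.07985657 -26.24123712   0.15038464]
```

View pics/ov_top.png

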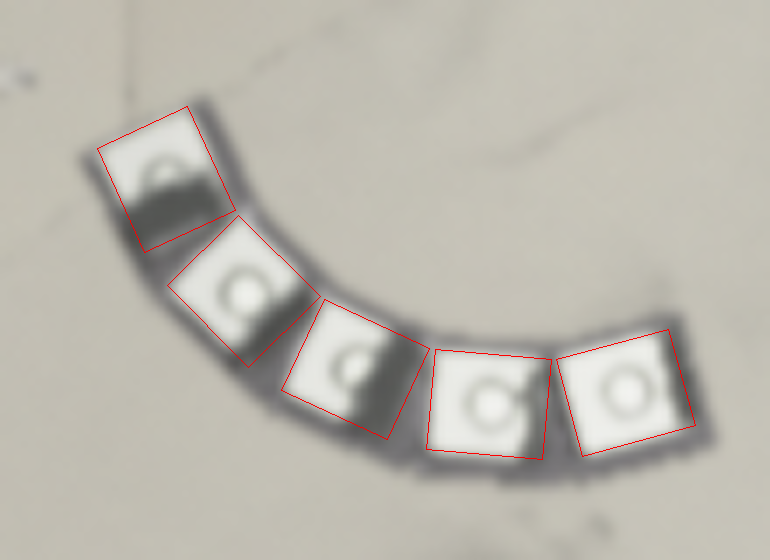

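View pics/ov_scene.png

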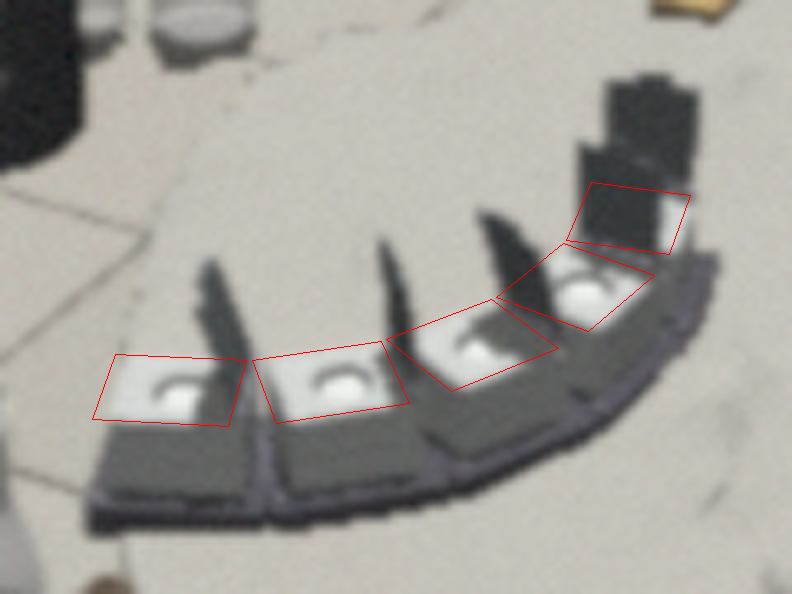

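The tray pose fits to better than 1 mm: arc centre (0.599, −0.080), yaw −26.2°. The top overlay matches and the scene overlay is only about 2 px off. Next I'll work out the move to the start, on the arc extended beyond lid 1 (a = −64°).

```bash
cat >>h.py <<'E'
from scipy.spatial.transform import Rotation as Ro
def state(): 
    o=env.get_obs();return o,np.array(o["tool_pos"]),Ro.from_euler("xyz",o["tool_rot"],degrees=True)
def to(a,z,yaw=None):
    q=np.load("q.npy");o,p,R=state();g=arcpt(*q,a,.15,z);d=R.inv().apply(g-p)
    hd=q[2]+90-a if yaw is None else yaw
    rv=(R.inv()*Ro.from_euler("xyz",[180,0,hd],degrees=True)).as_rotvec()
    print("goal",g.round(4),"hd",round(hd,2),"slide total",(d/.5).round(5),"ang total",(rv/np.pi).round(5))
def where():
    q=np.load("q.npy");o,p,R=state();v=p[:2]-q[:2];b=np.degrees(np.arctan2(v[1],v[0]))
    a=(q[2]+180-b+180)%360-180
    print("t",round(o["time_s"],2),"p",p.round(4),"rot",np.round(o["tool_rot"],2),"a %.2f r %.4f yawerr %.2f"%(a,np.hypot(*v),o["tool_rot"][2]-(q[2]+90-a)),"F",np.round(o["force"],2),"w",round(o["grip_width"],4),"j7",round(o["qpos"][6],1))
E
python3 -c "
from h import *
where();to(-64,.189);print(ray('top',427,230,.13),ray('top',420,175,.01))"
```

```text
t 0.1 p [ 0.1924 -0.6203  0.188 ] rot [-179.9     0.     17.24] a -79.28 r 0.6765 yawerr -125.80 F [ 0.81 -0.44  0.2 ] w 0.087 j7 -3.3
goal [ 0.4806 -0.1716  0.189 ] hd 127.76 slide total [ 0.81638 -0.68635 -0.00091] ang total [-3.7000e-04 -5.0000e-04 -6.1402e-01]
[ 0.38149456 -0.35271002  0.13      ] [ 0.5338428  -0.36678654  0.01      ]
```

Emit:
step_arm:
  rows:
    - {"angular":[0,0,0],"slide":[0.04,-0.034,0],"jaw":0}
    - {"angular":[0,0,0],"slide":[0.08,-0.068,0],"jaw":0}
    - {"angular":[0,0,0],"slide":[0.09,-0.075,0],"jaw":0}
    - {"angular":[0,0,0],"slide":[0.09,-0.075,0],"jaw":0}
    - {"angular":[0,0,0],"slide":[0.09,-0.075,0],"jaw":0}
    - {"angular":[0,0,0],"slide":[0.09,-0.075,0],"jaw":0}
    - {"angular":[0,0,0],"slide":[0.09,-0.075,0],"jaw":0}
    - {"angular":[0,0,0],"slide":[0.09,-0.075,0],"jaw":0}
    - {"angular":[0,0,0],"slide":[0.09,-0.075,0],"jaw":0}
    - {"angular":[0,0,0],"slide":[0.066,-0.06,0],"jaw":0}
  newtons: 5

```text
time_s: 1.35
tool_pos: [0.4814, -0.1691, 0.1888]
tool_rot: [-180.0, -0.0, 17.4]
force: [0.4, -1.0, -0.4]
grip_width: 0.0018
grasp_force: 0.0
```

Emit:
step_arm:
  rows:
    - {"angular":[0,0,-0.056],"slide":[0,0,0],"jaw":0}
    - {"angular":[0,0,-0.056],"slide":[0,0,0],"jaw":0}
    - {"angular":[0,0,-0.056],"slide":[0,0,0],"jaw":0}
    - {"angular":[0,0,-0.056],"slide":[0,0,0],"jaw":0}
    - {"angular":[0,0,-0.056],"slide":[0,0,0],"jaw":0}
    - {"angular":[0,0,-0.056],"slide":[0,0,0],"jaw":0}
    - {"angular":[0,0,-0.056],"slide":[0,0,0],"jaw":0}
    - {"angular":[0,0,-0.056],"slide":[0,0,0],"jaw":0}
    - {"angular":[0,0,-0.056],"slide":[0,0,0],"jaw":0}
    - {"angular":[0,0,-0.056],"slide":[0,0,0],"jaw":0}

```text
time_s: 2.6
tool_pos: [0.4801, -0.1718, 0.1885]
tool_rot: [-180.0, -0.0, 118.4]
force: [0.2, -0.5, 0.6]
grip_width: 0.0008
grasp_force: 0.0
```

```bash
python3 -c "
from h import *
where();to(-64,.05)"
```

```text
t 2.6 p [ 0.4801 -0.1718  0.1885] rot [-1.7997e+02 -3.0000e-02  1.1837e+02] a -63.94 r 0.1505 yawerr -9.33 F [ 0.17 -0.55  0.59] w 0.0008 j7 44.0
goal [ 0.4806 -0.1716  0.05  ] hd 127.76 slide total [-0.0003   0.00116  0.27703] ang total [-0.00018 -0.00019 -0.05217]
```

Emit:
step_arm:
  rows:
    - {"angular":[0,0,-0.048],"slide":[0,0,0.02],"jaw":0}
    - {"angular":[0,0,0],"slide":[0,0.001,0.04],"jaw":0}
    - {"angular":[0,0,0],"slide":[0,0,0.05],"jaw":0}
    - {"angular":[0,0,0],"slide":[0,0,0.05],"jaw":0}
    - {"angular":[0,0,0],"slide":[0,0,0.05],"jaw":0}
    - {"angular":[0,0,0],"slide":[0,0,0.04],"jaw":0}
    - {"angular":[0,0,0],"slide":[0,0,0.02],"jaw":0}
    - {"angular":[0,0,0],"slide":[0,0,0.007],"jaw":0}
    - {"angular":[0,0,0],"slide":[0,0,0],"jaw":0}

```text
time_s: 3.72
tool_pos: [0.4812, -0.1717, 0.0508]
tool_rot: [180.0, 0.0, 126.7]
force: [0.2, -0.4, 0.8]
grip_width: 0.0003
grasp_force: 0.0
```

```bash
python3 - <<'E'
from h import *
import cv2
where();to(-64,.0455)
t=env.read_camera("top")[140:240,240:360,::-1];s=env.read_camera("scene")[130:280,240:440,::-1]
cv2.imwrite("pics/c1.png",np.hstack([cv2.resize(t,(400,333)),cv2.resize(s,(400,333))]))
E
```

```text
t 3.73 p [ 0.4812 -0.1717  0.0508] rot [1.7999e+02 3.0000e-02 1.2668e+02] a -64.16 r 0.1496 yawerr -1.24 F [ 0.18 -0.42  0.81] w 0.0003 j7 48.4
goal [ 0.4806 -0.1716  0.0455] hd 127.76 slide total [ 0.00081 -0.0009   0.01063] ang total [ 7.00e-05  1.60e-04 -6.02e-03]
```

View pics/c1.png

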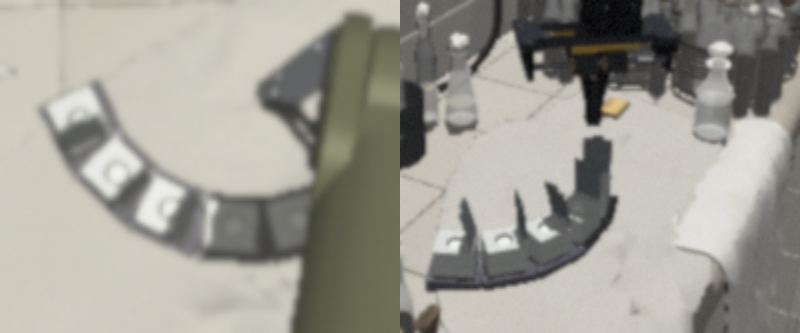

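The fingers are shut and sit behind lid 1, clear of it. I'm starting the sweep.

Emit:
step_arm:
  rows:
    - {"angular":[0,0,-0.003],"slide":[0,0,0.0105],"jaw":0}
    - {"angular":[0,0,0.0083],"slide":[0.0078,0,0],"jaw":0}
    - {"angular":[0,0,0.0083],"slide":[0.0078,0,0],"jaw":0}
    - {"angular":[0,0,0.0083],"slide":[0.0078,0,0],"jaw":0}
    - {"angular":[0,0,0.0083],"slide":[0.0078,0,0],"jaw":0}
    - {"angular":[0,0,0.0083],"slide":[0.0078,0,0],"jaw":0}
    - {"angular":[0,0,0.0083],"slide":[0.0078,0,0],"jaw":0}
    - {"angular":[0,0,0.0083],"slide":[0.0078,0,0],"jaw":0}

```text
time_s: 4.82
tool_pos: [0.4661, -0.1485, 0.0452]
tool_rot: [180.0, 0.0, 116.7]
force: [-0.7, -0.4, 0.8]
grip_width: 0.0006
grasp_force: 0.1
```

```bash
python3 -c "
from h import *
where()"
```

```text
t 4.83 p [ 0.4661 -0.1485  0.0452] rot [1.7999e+02 2.0000e-02 1.1666e+02] a -53.56 r 0.1498 yawerr -0.66 F [-0.73 -0.37  0.81] w 0.0006 j7 37.3
```

Emit:
step_arm:
  rows:
    - {"angular":[0,0,0.0083],"slide":[0.0078,0,0],"jaw":0}
    - {"angular":[0,0,0.0083],"slide":[0.0078,0,0],"jaw":0}
    - {"angular":[0,0,0.0083],"slide":[0.0078,0,0],"jaw":0}
    - {"angular":[0,0,0.0083],"slide":[0.0078,0,0],"jaw":0}
    - {"angular":[0,0,0.0083],"slide":[0.0078,0,0],"jaw":0}
    - {"angular":[0,0,0.0083],"slide":[0.0078,0,0],"jaw":0}
    - {"angular":[0,0,0.0083],"slide":[0.0078,0,0],"jaw":0}
    - {"angular":[0,0,0.0083],"slide":[0.0078,0,0],"jaw":0}

```text
time_s: 5.82
tool_pos: [0.4546, -0.1194, 0.0452]
tool_rot: [-180.0, 0.0, 104.7]
force: [-0.5, -0.2, -0.3]
grip_width: 0.0002
grasp_force: 0.1
```

```bash
python3 -c "
from h import *
where()"
```

```text
t 5.83 p [ 0.4546 -0.1194  0.0452] rot [-180.     0.   104.7] a -41.59 r 0.1499 yawerr -0.64 F [-0.5  -0.21 -0.32] w 0.0002 j7 23.4
```

Emit:
step_arm:
  rows:
    - {"angular":[0,0,0.0083],"slide":[0.0078,0,0.001],"jaw":0}
    - {"angular":[0,0,0.0083],"slide":[0.0078,0,0.001],"jaw":0}
    - {"angular":[0,0,0.0083],"slide":[0.0078,0,0.0005],"jaw":0}

```text
time_s: 6.2
tool_pos: [0.4519, -0.108, 0.0439]
tool_rot: [-180.0, 0.0, 100.2]
force: [0.6, -0.7, 0.4]
grip_width: 0.0006
grasp_force: 0.0
```

```bash
python3 -c "
from h import *
where()"
```

```text
t 6.2 p [ 0.4519 -0.108   0.0439] rot [-179.99    0.    100.22] a -37.11 r 0.1500 yawerr -0.64 F [ 0.59 -0.67  0.4 ] w 0.0006 j7 17.9
```

Emit:
step_arm:
  rows:
    - {"angular":[0,0,0.0083],"slide":[0.0078,0,0.0008],"jaw":0}

```text
time_s: 6.32
tool_pos: [0.4513, -0.1042, 0.0435]
tool_rot: [-180.0, 0.0, 98.7]
force: [0.3, -0.1, -0.5]
grip_width: 0.0003
grasp_force: 0.0
```

Emit:
step_arm:
  rows:
    - {"angular":[0,0,0.0083],"slide":[0.0078,0,-0.0015],"jaw":0}
    - {"angular":[0,0,0.0083],"slide":[0.0078,0,-0.0015],"jaw":0}

```text
time_s: 6.58
tool_pos: [0.4502, -0.0965, 0.0451]
tool_rot: [-180.0, 0.0, 95.7]
force: [0.2, -0.7, 0.8]
grip_width: 0.0008
grasp_force: 0.1
```

```bash
python3 -c "
from h import *
where()"
```

```text
t 6.58 p [ 0.4502 -0.0965  0.0451] rot [-1.800e+02  1.000e-02  9.574e+01] a -32.66 r 0.1499 yawerr -0.67 F [ 0.17 -0.72  0.83] w 0.0008 j7 12.4
```

Emit:
step_arm:
  rows:
    - {"angular":[0,0,0.0083],"slide":[0.0078,0,0],"jaw":0}
    - {"angular":[0,0,0.0083],"slide":[0.0078,0,0],"jaw":0}
    - {"angular":[0,0,0.0083],"slide":[0.0078,0,0],"jaw":0}
    - {"angular":[0,0,0.0083],"slide":[0.0078,0,0],"jaw":0}
    - {"angular":[0,0,0.0083],"slide":[0.0078,0,0],"jaw":0}
    - {"angular":[0,0,0.0083],"slide":[0.0078,0,0],"jaw":0}
    - {"angular":[0,0,0.0083],"slide":[0.0078,0,0],"jaw":0}
    - {"angular":[0,0,0.0083],"slide":[0.0078,0,0.001],"jaw":0}
    - {"angular":[0,0,0.0083],"slide":[0.0078,0,0.001],"jaw":0}
    - {"angular":[0,0,0.0083],"slide":[0.0078,0,0.0005],"jaw":0}

```text
time_s: 7.82
tool_pos: [0.4508, -0.0576, 0.0437]
tool_rot: [-180.0, 0.0, 80.8]
force: [-0.6, -0.3, 0.5]
grip_width: 0.0003
grasp_force: 0.0
```

```bash
python3 - <<'E'
from h import *
import cv2
where()
t=env.read_camera("top")[140:240,240:360,::-1];s=env.read_camera("scene")[180:270,240:360,::-1]
cv2.imwrite("pics/c2.png",np.hstack([cv2.resize(t,(360,300),interpolation=2),cv2.resize(s,(400,300),interpolation=2)]))
E
```

```text
t 7.83 p [ 0.4508 -0.0576  0.0437] rot [-180.     0.    80.8] a -17.74 r 0.1500 yawerr -0.70 F [-0.59 -0.26  0.47] w 0.0003 j7 -7.2
```

View pics/c2.png

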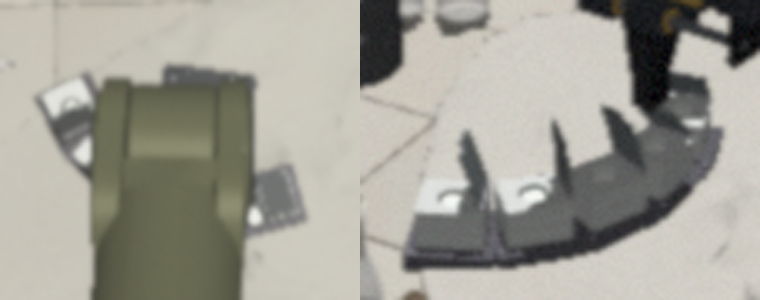

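Lids 1 and 2 are down, lids 3 to 5 are still standing, and the tray hasn't moved. I'm continuing the sweep.

Emit:
step_arm:
  rows:
    - {"angular":[0,0,0.0083],"slide":[0.0078,0,0.0008],"jaw":0}
    - {"angular":[0,0,0.0083],"slide":[0.0078,0,-0.0017],"jaw":0}
    - {"angular":[0,0,0.0083],"slide":[0.0078,0,-0.0017],"jaw":0}
    - {"angular":[0,0,0.0083],"slide":[0.0078,0,0],"jaw":0}
    - {"angular":[0,0,0.0083],"slide":[0.0078,0,0],"jaw":0}
    - {"angular":[0,0,0.0083],"slide":[0.0078,0,0],"jaw":0}
    - {"angular":[0,0,0.0083],"slide":[0.0078,0,0],"jaw":0}
    - {"angular":[0,0,0.0083],"slide":[0.0078,0,0],"jaw":0}
    - {"angular":[0,0,0.0083],"slide":[0.0078,0,0],"jaw":0}
    - {"angular":[0,0,0.0083],"slide":[0.0078,0,0],"jaw":0}

```text
time_s: 9.18
tool_pos: [0.4615, -0.0202, 0.0451]
tool_rot: [180.0, 0.0, 65.9]
force: [0.8, 0.5, -1.0]
grip_width: 0.0007
grasp_force: 0.1
```

```bash
python3 -c "
from h import *
where()"
```

```text
t 9.18 p [ 0.4615 -0.0202  0.0451] rot [1.800e+02 1.000e-02 6.586e+01] a -2.85 r 0.1500 yawerr -0.74 F [ 0.8   0.46 -0.96] w 0.0007 j7 -27.5
```

Emit:
step_arm:
  rows:
    - {"angular":[0,0,0.0083],"slide":[0.0078,0,0.0005],"jaw":0}
    - {"angular":[0,0,0.0083],"slide":[0.0078,0,0.001],"jaw":0}
    - {"angular":[0,0,0.0083],"slide":[0.0078,0,0.001],"jaw":0}
    - {"angular":[0,0,0.0083],"slide":[0.0078,0,0.0009],"jaw":0}
    - {"angular":[0,0,0.0083],"slide":[0.0078,0,-0.0017],"jaw":0}
    - {"angular":[0,0,0.0083],"slide":[0.0078,0,-0.0017],"jaw":0}
    - {"angular":[0,0,0.0083],"slide":[0.0078,0,0],"jaw":0}
    - {"angular":[0,0,0.0083],"slide":[0.0078,0,0],"jaw":0}
    - {"angular":[0,0,0.0083],"slide":[0.0078,0,0],"jaw":0}

```text
time_s: 10.3
tool_pos: [0.479, 0.0101, 0.045]
tool_rot: [-180.0, 0.0, 52.4]
force: [-0.6, 0.4, 1.1]
grip_width: 0.0005
grasp_force: 0.1
```

```bash
python3 -c "
from h import *
where()"
```

```text
t 10.3 p [0.479  0.0101 0.045 ] rot [-1.7999e+02  1.0000e-02  5.2410e+01] a 10.53 r 0.1500 yawerr -0.82 F [-0.55  0.4   1.15] w 0.0005 j7 -46.0
```

Emit:
step_arm:
  rows:
    - {"angular":[0,0,0.0083],"slide":[0.0078,0,0],"jaw":0}
    - {"angular":[0,0,0.0083],"slide":[0.0078,0,0],"jaw":0}
    - {"angular":[0,0,0.0083],"slide":[0.0078,0,0],"jaw":0}
    - {"angular":[0,0,0.0083],"slide":[0.0078,0,0],"jaw":0}
    - {"angular":[0,0,0.0083],"slide":[0.0078,0,0.0005],"jaw":0}
    - {"angular":[0,0,0.0083],"slide":[0.0078,0,0.001],"jaw":0}
    - {"angular":[0,0,0.0083],"slide":[0.0078,0,0.001],"jaw":0}
    - {"angular":[0,0,0.0083],"slide":[0.0078,0,0.0009],"jaw":0}
    - {"angular":[0,0,0.0083],"slide":[0.0078,0,-0.0017],"jaw":0}
    - {"angular":[0,0,0.0083],"slide":[0.0078,0,-0.0017],"jaw":0}

```text
time_s: 11.55
tool_pos: [0.5063, 0.0379, 0.0451]
tool_rot: [180.0, 0.0, 37.5]
force: [-0.3, -0.2, -0.0]
grip_width: 0.0006
grasp_force: 0.0
```

```bash
python3 -c "
from h import *
where()"
```

```text
t 11.55 p [0.5063 0.0379 0.0451] rot [180.     0.    37.47] a 25.47 r 0.1499 yawerr -0.81 F [-0.34 -0.24 -0.01] w 0.0006 j7 -65.7
```

Emit:
step_arm:
  rows:
    - {"angular":[0,0,0.0083],"slide":[0.0078,0,0],"jaw":0}
    - {"angular":[0,0,0.0083],"slide":[0.0078,0,0],"jaw":0}
    - {"angular":[0,0,0.0083],"slide":[0.0078,0,0],"jaw":0}
    - {"angular":[0,0,0.0083],"slide":[0.0078,0,0],"jaw":0}
    - {"angular":[0,0,0.0083],"slide":[0.0078,0,0],"jaw":0}
    - {"angular":[0,0,0.0083],"slide":[0.0078,0,0],"jaw":0}
    - {"angular":[0,0,0.0083],"slide":[0.0078,0,0],"jaw":0}
    - {"angular":[0,0,0.0083],"slide":[0.0078,0,0.001],"jaw":0}
    - {"angular":[0,0,0.0083],"slide":[0.0078,0,0.001],"jaw":0}
    - {"angular":[0,0,0.0083],"slide":[0.0078,0,0.001],"jaw":0}

```text
time_s: 12.8
tool_pos: [0.5398, 0.0578, 0.0436]
tool_rot: [180.0, -0.0, 22.5]
force: [-0.3, 0.2, -0.1]
grip_width: 0.0005
grasp_force: 0.0
```

```bash
python3 -c "
from h import *
where()"
```

```text
t 12.8 p [0.5398 0.0578 0.0436] rot [ 1.7999e+02 -1.0000e-02  2.2540e+01] a 40.41 r 0.1499 yawerr -0.82 F [-0.26  0.23 -0.1 ] w 0.0005 j7 -84.0
```

Eight more rows at this height take the tip past the free edge of lid 5. After that I'll look before lifting.

Emit:
step_arm:
  rows:
    - {"angular":[0,0,0.0083],"slide":[0.0078,0,0.0003],"jaw":0}
    - {"angular":[0,0,0.0083],"slide":[0.0078,0,0],"jaw":0}
    - {"angular":[0,0,0.0083],"slide":[0.0078,0,0],"jaw":0}
    - {"angular":[0,0,0.0083],"slide":[0.0078,0,0],"jaw":0}
    - {"angular":[0,0,0.0083],"slide":[0.0078,0,0],"jaw":0}
    - {"angular":[0,0,0.0083],"slide":[0.0078,0,0],"jaw":0}
    - {"angular":[0,0,0.0083],"slide":[0.0078,0,0],"jaw":0}
    - {"angular":[0,0,0.0083],"slide":[0.0078,0,0],"jaw":0}

```text
time_s: 13.8
tool_pos: [0.5694, 0.067, 0.0434]
tool_rot: [180.0, 0.0, 10.6]
force: [0.6, -0.5, -0.6]
grip_width: 0.0003
grasp_force: 0.0
```

```bash
python3 - <<'E'
from h import *
import cv2
where()
o,p,R=state();print((R.inv().apply([-.08,-.08,.06])/.5).round(4))
t=env.read_camera("top")[140:240,240:360,::-1];s=env.read_camera("scene")[180:270,240:360,::-1]
cv2.imwrite("pics/c3.png",np.hstack([cv2.resize(t,(360,300),interpolation=2),cv2.resize(s,(400,300),interpolation=2)]))
E
```

```text
t 13.8 p [0.5694 0.067  0.0434] rot [179.99   0.    10.58] a 52.30 r 0.1498 yawerr -0.87 F [ 0.58 -0.47 -0.58] w 0.0003 j7 -97.2
[-0.1867  0.1279 -0.12  ]
```

View pics/c3.png

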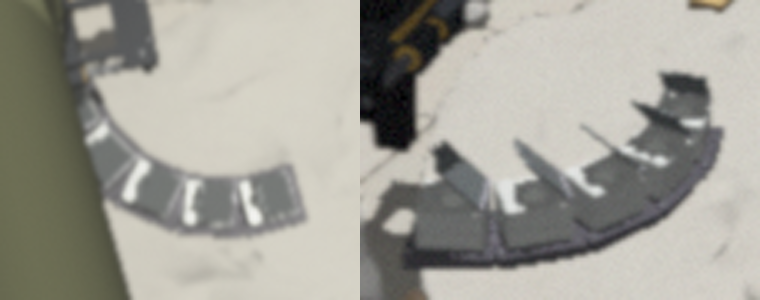

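Lids 1 to 5 have turned but aren't flat. In the scene view their plates still stand at roughly 50°; lid 4's far corner, for example, is at crop (518,142). I'll check where the fingertip really is against both cameras before doing anything else.

```bash
python3 - <<'E'
from h import *
import cv2
o,p,R=state()
for n,P in(("c1",[.4812,-.1717,.0508]),("c2",[.4508,-.0576,.0437]),("now",p)):
    for dz in(0,.02,.035): print(n,dz,proj("scene",np.array(P)+[0,0,dz]).round(1))
a=cv2.imread("pics/scene0.png");
s=env.read_camera("scene")[:,:,::-1]
# dark finger mask near now: lowest dark pixels by column
g=s.max(2)
for v in range(205,240,2): print(v,g[v,236:272:2])
cv2.imwrite("pics/s3.png",s)
E
```

```text
c1 0 [[334.5 196.3]]
c1 0.02 [[334.8 189.4]]
c1 0.035 [[335. 184.]]
c2 0 [[325.4 222.6]]
c2 0.02 [[325.7 215.1]]
c2 0.035 [[325.8 209.5]]
now 0 [[250.9 235.5]]
now 0.02 [[250.2 227.8]]
now 0.035 [[249.8 221.8]]
205 [ 20  23  22  16  15  23  37  30  17  23  89 197 206 204 205 203 201 204]
207 [ 20  15  16  12  13  17  19  21  23  19  91 202 207 205 203 196 203 208]
209 [ 19  12  30  38  21   9  17  13  23  22  92 203 206 203 201 205 207 207]
211 [ 19  13  36  44  32  15  17  22  16  22  97 202 207 203 191 205 207 208]
213 [ 19  10  21  27  18  18  23  11   7  21  87 190 198 193 200 206 208 210]
215 [ 91  53  39  26  18  22  27  14  23  20  86 191 188 167 203 205 211 212]
217 [199 190 184 164  67  18  13  14  17  22  75 186 172 181 208 210 209 208]
219 [202 205 206 195 101  19  16  22  13  18  62 157 186 201 208 209 210 210]
221 [205 206 204 202 127  21  16  10  19  26  72 182 204 203 193 201 210 210]
223 [205 204 203 205 143  58  36  23  23  63 166 197 200 168 123 117 195 213]
225 [205 206 206 205 200 191 179 116 112 150 201 205 177  96  55  57 118 197]
227 [206 205 206 204 203 201 176 185 199 201 202 199 194 133  62  55  58 118]
229 [205 204 206 206 194 176 195 201 204 200 202 200 205 146  60  60  89 108]
231 [201 201 202 192 174 194 201 202 201 200 199 188 206 159  72  80 108 113]
233 [205 199 179 185 199 203 196 185 190 200 199 186 213 195 129 105 113 111]
235 [212 198 187 200 203 202 180 102 105 119 119 147 141 114  98  88 103 112]
237 [234 222 202 202 203 183 109  86  83  84  86  92  94  94  95 102  95  98]
239 [234 209 179 200 195 122  86  86  87  84  85  93  99  96 101 112 111 102]
```

The fingertip silhouette ends at row ~224.5, but the reported TCP projects to row 235.5. So the real tips sit some 30 mm higher than reported, which explains both the half-folded lids and the lack of contact force. I'll measure that offset in two ways.

```bash
python3 - <<'E'
from h import *
import cv2
from scipy.optimize import brentq
q=np.load("q.npy");o,p,R=state()
for hx,hy in((0,0),(.0095,.007),(.0095,.015)):
    c=np.array([[i*hx,j*hy,0] for i in(-1,1) for j in(-1,1)])
    f=lambda dz:proj("scene",R.apply(c)+p+[0,0,dz])[:,1].max()-225
    print("half",hx,hy,"tip offset",round(brentq(f,-.02,.08),4),proj("scene",R.apply(c)+p+[0,0,.033]).round(1).tolist())
# start picture
print("start proj",proj("scene",[.1923,-.6202,.1879]).round(1))
g=cv2.imread("pics/scene0.png").max(2)
print([ (v,(np.where(g[v,475:530]<50)[0]+475).tolist()[::3]) for v in range(96,114,2)])
# lid 4 inner corner
C=ray("scene",287.4,222.6,.3);D=ray("scene",287.4,222.6,0)-C
c=arcpt(*q,20,.15,.042);rr=(arcpt(*q,20,.16,.042)-c)/.01;t=np.array([rr[1],-rr[0],0])
H=c-.0215*t-.018*rr; s=-(C-H)@rr/(D@rr);X=C+s*D;print("d,h",(X-H)@t,X[2]-.042)
E
```

```text
half 0 0 tip offset 0.0272 [[250.0, 222.7], [250.0, 222.7], [250.0, 222.7], [250.0, 222.7]]
half 0.0095 0.007 tip offset 0.0333 [[252.7, 225.1], [255.5, 221.8], [244.4, 223.6], [247.3, 220.3]]
half 0.0095 0.015 tip offset 0.0382 [[251.1, 227.1], [257.0, 219.9], [242.7, 225.6], [248.9, 218.5]]
start proj [[486.8 116.3]]
[(96, [485, 488, 494, 497, 500]), (98, [485, 488, 494, 497, 500]), (100, [484, 487, 493, 496, 499]), (102, [492, 495, 498]), (104, [492, 495, 498]), (106, [492, 495, 498]), (108, [491, 494, 497]), (110, []), (112, [])]
d,h 0.02159753883171985 0.024793316026596908
```

The two estimates put the true tips about 31 ± 4 mm above the reported TCP. I'll go back at this same height through the inside of the arc, clear of the lids, touch the bench lightly beyond lid 1 to get the exact offset, and then make the real pass.

Emit:
step_arm:
  rows:
    - {"angular":[0,0,0],"slide":[0.016,0,0],"jaw":0}
    - {"angular":[0,0,0],"slide":[0,0.06,0],"jaw":0}
    - {"angular":[0,0,0],"slide":[0,0.06,0],"jaw":0}
    - {"angular":[0,0,0],"slide":[-0.033,0.071,0],"jaw":0}
    - {"angular":[0,0,0],"slide":[-0.033,0.071,0],"jaw":0}
    - {"angular":[0,0,0],"slide":[-0.033,0.071,0],"jaw":0}
    - {"angular":[0,0,0],"slide":[-0.033,0.071,0],"jaw":0}
    - {"angular":[0,0,0],"slide":[-0.032,0.071,0],"jaw":0}
    - {"angular":[0,0,0],"slide":[-0.057,-0.019,0],"jaw":0}
    - {"angular":[0,0,0],"slide":[-0.057,-0.019,0],"jaw":0}

```text
time_s: 15.2
tool_pos: [0.4806, -0.1726, 0.0434]
tool_rot: [-180.0, -0.0, 10.6]
force: [-0.2, -0.3, 0.9]
grip_width: 0.0003
grasp_force: 0.0
```

Emit:
step_arm:
  rows:
    - {"angular":[0,0,-0.058],"slide":[0,0,0],"jaw":0}
    - {"angular":[0,0,-0.058],"slide":[0,0,0],"jaw":0}
    - {"angular":[0,0,-0.058],"slide":[0,0,0],"jaw":0}
    - {"angular":[0,0,-0.058],"slide":[0,0,0],"jaw":0}
    - {"angular":[0,0,-0.058],"slide":[0,0,0],"jaw":0}
    - {"angular":[0,0,-0.058],"slide":[0,0,0],"jaw":0}
    - {"angular":[0,0,-0.058],"slide":[0,0,0],"jaw":0}
    - {"angular":[0,0,-0.058],"slide":[0,0,0],"jaw":0}
    - {"angular":[0,0,-0.058],"slide":[0,0,0],"jaw":0}
    - {"angular":[0,0,-0.058],"slide":[0,0,0],"jaw":0}

```text
time_s: 16.45
tool_pos: [0.4814, -0.1721, 0.0436]
tool_rot: [180.0, 0.0, 115.4]
force: [0.1, -0.5, 0.7]
grip_width: 0.0003
grasp_force: 0.0
```

```bash
python3 - <<'E'
from h import *
import cv2
where();to(-64,.0,127.0)
cv2.imwrite("pics/s4.png",env.read_camera("scene")[:,:,::-1])
E
```

```text
t 16.45 p [ 0.4814 -0.1721  0.0436] rot [1.7998e+02 2.0000e-02 1.1544e+02] a -64.35 r 0.1496 yawerr -12.67 F [ 0.08 -0.46  0.68] w 0.0003 j7 35.8
goal [ 0.4806 -0.1716  0.    ] hd 127.0 slide total [ 0.00165 -0.00111  0.08724] ang total [ 8.000e-05  1.300e-04 -6.425e-02]
```

Emit:
step_arm:
  rows:
    - {"angular":[0,0,-0.032],"slide":[0.001,-0.001,0.03],"jaw":0}
    - {"angular":[0,0,-0.032],"slide":[0,0,0.04],"jaw":0}
    - {"angular":[0,0,0],"slide":[0,0,0.03],"jaw":0}
    - {"angular":[0,0,0],"slide":[0,0,0.012],"jaw":0}
    - {"angular":[0,0,0],"slide":[0,0,0],"jaw":0}

```text
time_s: 17.12
tool_pos: [0.4802, -0.1716, -0.0127]
tool_rot: [-180.0, -0.0, 126.5]
force: [-0.1, 0.5, 1.5]
grip_width: 0.0003
grasp_force: 0.0
```

```bash
python3 - <<'E'
from h import *
import cv2
from scipy.optimize import brentq
where();o,p,R=state()
s=env.read_camera("scene")[:,:,::-1];cv2.imwrite("pics/s5.png",s)
c=np.array([[i*.0095,j*.007,0] for i in(-1,1) for j in(-1,1)])
print("if offset 31mm:",proj("scene",R.apply(c)+p+[0,0,.031]).round(1).tolist())
u=int(proj("scene",p+[0,0,.03])[0,0])
for v in range(170,222,2): print(v,s[v,u-16:u+20:2].max(1))
E
```

```text
t 17.12 p [ 0.4802 -0.1716 -0.0127] rot [-1.7999e+02 -3.0000e-02  1.2653e+02] a -63.92 r 0.1503 yawerr -1.15 F [-0.08  0.53  1.52] w 0.0003 j7 43.5
if offset 31mm: [[336.2, 205.5], [330.9, 205.9], [337.7, 209.1], [332.4, 209.5]]
170 [93 87 83 83 75 35 24 25 12 10 17 13 16 19 18 18 21 20]
172 [34 36 33 32 32 26 29 32 24 21 21 28 26 30 26 31 26 30]
174 [33 35 35 26 32 28 31 33 33 37 37 40 52 50 53 55 57 62]
176 [125 130  61  38  74  88  91  91  92  93  92  88  90  87  93  89  92 110]
178 [200 204 132  41  85  90  87  87  77  76  55  40  41  38  37  31  35  87]
180 [204 204 181  63  35  30  27  26  22  32  35  53  41  35  24  27  33  80]
182 [181 182 170  81  58  24  36  36  34  29  45  57  51  31  30  30  25  42]
184 [72 71 71 76 60 26 28 28 33 37 46 51 48 38 27 35 32 84]
186 [187 187 186 178  82  25  30  27  26  35  20  28  31  41  41  52  58 105]
188 [204 203 206 205 151 107  51  25  33 114  47  22  35 154 186 188 191 193]
190 [206 205 204 203 203 201 128  20  20  27  26  16  81 194 205 205 206 201]
192 [203 202 205 207 205 206 132  22  22  21  22  13 113 201 203 203 198 192]
194 [20
[... 384 characters left out ...]
04 [205 208 208 204 207 205 144  62  54  52  57  56  61 169 202 205 205 206]
206 [205 204 201 203 204 203 176  78  60  54  58  58  57 130 203 204 205 205]
208 [204 205 205 207 204 203 156  95  86  84  82  78  72 102 195 204 206 205]
210 [208 197 157 181 192 196 120  97  97  97  98  94  95 102 182 206 204 206]
212 [207 202 147  71  80 112 103 102 102 109 102  96  94 119 198 206 204 204]
214 [207 207 205 149  63  57  73  91 103 106 104  94  95 116 201 207 206 207]
216 [205 204 203 200 129  69  59  57  59  76  92  95  94 118 201 206 207 206]
218 [203 201 192 148 105  90  84  74  64  57  79 100  95  91 107 130 201 206]
220 [204 199 147  96  96  99  95  91  89  83  76  94  97  76  46  98 197 208]
```

Emit:
step_arm:
  rows:
    - {"angular":[0,0,0],"slide":[0,0,0.008],"jaw":0}
    - {"angular":[0,0,0],"slide":[0,0,0.006],"jaw":0}
    - {"angular":[0,0,0],"slide":[0,0,0.002],"jaw":0}

```text
time_s: 17.55
tool_pos: [0.4802, -0.1718, -0.0207]
tool_rot: [-180.0, 0.0, 126.6]
force: [0.1, -0.0, -0.3]
grip_width: 0.0006
grasp_force: 0.0
```

Emit:
step_arm:
  rows:
    - {"angular":[0,0,0],"slide":[0,0,0.002],"jaw":0}
    - {"angular":[0,0,0],"slide":[0,0,0.002],"jaw":0}

```text
time_s: 17.8
tool_pos: [0.4803, -0.1718, -0.0226]
tool_rot: [-180.0, 0.0, 126.6]
force: [-0.5, 0.1, 0.9]
grip_width: 0.0006
grasp_force: 0.0
```

Emit:
step_arm:
  rows:
    - {"angular":[0,0,0],"slide":[0,0,0.002],"jaw":0}
    - {"angular":[0,0,0],"slide":[0,0,0.002],"jaw":0}

```text
time_s: 18.05
tool_pos: [0.4803, -0.1717, -0.0246]
tool_rot: [-180.0, 0.0, 126.6]
force: [-0.3, 0.4, -0.7]
grip_width: 0.0004
grasp_force: 0.0
```

Emit:
step_arm:
  rows:
    - {"angular":[0,0,0],"slide":[0,0,0.002],"jaw":0}

```text
time_s: 18.18
tool_pos: [0.4802, -0.1718, -0.0256]
tool_rot: [-180.0, 0.0, 126.6]
force: [0.4, -0.1, 0.2]
grip_width: 0.0003
grasp_force: 0.0
```

Emit:
step_arm:
  rows:
    - {"angular":[0,0,0],"slide":[0,0,0.002],"jaw":0}

```text
time_s: 18.3
tool_pos: [0.4803, -0.1717, -0.0266]
tool_rot: [-180.0, 0.0, 126.6]
force: [-0.3, -1.0, 0.4]
grip_width: 0.0005
grasp_force: 0.0
```

Emit:
step_arm:
  rows:
    - {"angular":[0,0,0],"slide":[0,0,0.002],"jaw":0}

```text
time_s: 18.42
tool_pos: [0.4803, -0.1718, -0.0276]
tool_rot: [-180.0, 0.0, 126.6]
force: [0.2, -0.2, 0.3]
grip_width: 0.0002
grasp_force: 0.0
```

Emit:
step_arm:
  rows:
    - {"angular":[0,0,0],"slide":[0,0,0.002],"jaw":0}

```text
time_s: 18.55
tool_pos: [0.4802, -0.1717, -0.0286]
tool_rot: [-180.0, 0.0, 126.6]
force: [-0.4, -0.7, 0.0]
grip_width: 0.0004
grasp_force: 0.0
```

Emit:
step_arm:
  rows:
    - {"angular":[0,0,0],"slide":[0,0,0.002],"jaw":0}

```text
time_s: 18.68
tool_pos: [0.4802, -0.1717, -0.0296]
tool_rot: [-180.0, -0.0, 126.6]
force: [0.6, 0.3, 0.1]
grip_width: 0.0
grasp_force: 0.0
```

Emit:
step_arm:
  rows:
    - {"angular":[0,0,0],"slide":[0,0,0.002],"jaw":0}

```text
time_s: 18.8
tool_pos: [0.4803, -0.1718, -0.0306]
tool_rot: [-180.0, 0.0, 126.6]
force: [0.1, 0.4, 0.1]
grip_width: 0.0004
grasp_force: 0.0
```

Emit:
step_arm:
  rows:
    - {"angular":[0,0,0],"slide":[0,0,0.002],"jaw":0}

```text
time_s: 18.92
tool_pos: [0.4802, -0.1718, -0.0316]
tool_rot: [-180.0, 0.0, 126.6]
force: [-0.6, 0.6, 0.1]
grip_width: 0.0007
grasp_force: 0.0
```

Emit:
step_arm:
  rows:
    - {"angular":[0,0,0],"slide":[0,0,0.0015],"jaw":0}

```text
time_s: 19.05
tool_pos: [0.4802, -0.1717, -0.0324]
tool_rot: [-180.0, 0.0, 126.6]
force: [0.5, 0.0, -0.4]
grip_width: 0.0003
grasp_force: 0.0
```

```bash
python3 - <<'E'
from h import *
import cv2
where()
o,p,R=state();s=env.read_camera("scene")[:,:,::-1];cv2.imwrite("pics/s6.png",s)
print(proj("scene",p+[0,0,.031]).round(1),proj("scene",p+[0,0,.036]).round(1))
a=cv2.imread("pics/s5.png").max(2);b=s.max(2)
for v in range(192,224,2): print(v,b[v,314:352:2])
E
```

```text
t 19.05 p [ 0.4802 -0.1717 -0.0324] rot [-179.99    0.    126.61] a -63.96 r 0.1503 yawerr -1.11 F [ 0.49  0.05 -0.4 ] w 0.0003 j7 42.4
[[334. 214.]] [[334.1 212.3]]
192 [ 80 105 119 116 116 109  66  29  27  27  29  33  27  50  34  32  36  26
  29]
194 [192 199 206 205 206 194  99  43  28  34  28  26  18  25  53 107 109 112
 118]
196 [204 206 207 206 205 207 193 174  70  14  20  25  15  11  92 199 206 204
 204]
198 [208 205 204 206 206 207 207 203 123  18  19  25  23  24 119 198 205 204
 203]
200 [206 203 204 204 207 208 208 202 127  20  32  29  27  29 170 205 206 207
 205]
202 [204 203 205 206 207 206 205 194 103  53  56  56  51  78 163 199 203 205
 203]
204 [207 203 207 209 206 207 207 207 142  62  57  55  53  57  61 169 208 206
 204]
206 [204 208 207 203 205 206 207 205 181  81  60  58  57  54  55 129 199 205
 206]
208 [204 206 212 206 208 205 207 203 159  94  88  82  80  80  70 100 195 205
 206]
210 [209 207 206 198 149 183 191 196 121  93  98  99  98  97  93 104 181 205
 207]
212 [205 206 205 203 150  69  84 112 102 102 106 107 104  94  96 118 200 206
 208]
214 [205 208 208 208 204 146  65  54  69  89 104 108 105  97  95 119 201 205
 204]
216 [209 206 208 204 204 199 130  67  55  57  61  77  92  92  94 117 201 204
 206]
218 [205 204 205 205 193 148 107  92  84  74  63  59  79 101  97  87 103 131
 203]
220 [204 206 204 199 150  98  92 100  94  94  90  83  79  94  95  78  49 101
 200]
222 [173 203 195 143  99  95  97 106 106  99  94  98  95  98  95  63  50 160
 206]
```

Emit:
step_arm:
  rows:
    - {"angular":[0,0,0],"slide":[0,0,0.0015],"jaw":0}

```text
time_s: 19.23
tool_pos: [0.4803, -0.1717, -0.0331]
tool_rot: [-180.0, 0.0, 126.6]
force: [-0.3, 0.1, -0.3]
grip_width: 0.0005
grasp_force: 0.0
```

Emit:
step_arm:
  rows:
    - {"angular":[0,0,0],"slide":[0,0,0.0015],"jaw":0}

```text
time_s: 19.35
tool_pos: [0.4803, -0.1718, -0.0332]
tool_rot: [-180.0, 0.0, 126.6]
force: [-3.1, 0.5, 10.6]
grip_width: 0.0006
grasp_force: 5.3
```

Emit:
step_arm:
  rows:
    - {"angular":[0,0,0],"slide":[0,0,0.0015],"jaw":0}

```text
time_s: 19.48
tool_pos: [0.4803, -0.1718, -0.0332]
tool_rot: [-179.9, 0.0, 126.6]
force: [-6.0, 1.9, 17.7]
grip_width: 0.0005
grasp_force: 8.5
```

The fingers touch the bench at a reported z of −0.0332, so the tip offset is 33.2 mm. A true tip height of 45.2 mm is therefore a reported 0.0120. I'll rise to that and start the real pass.

Emit:
step_arm:
  rows:
    - {"angular":[0,0,-0.002],"slide":[0,0,-0.03],"jaw":0}
    - {"angular":[0,0,0],"slide":[0,0,-0.04],"jaw":0}
    - {"angular":[0,0,0],"slide":[0,0,-0.02],"jaw":0}
    - {"angular":[0,0,0],"slide":[0,0,-0.0032],"jaw":0}
    - {"angular":[0,0,0.0083],"slide":[0.0078,0,0],"jaw":0}
    - {"angular":[0,0,0.0083],"slide":[0.0078,0,0],"jaw":0}
    - {"angular":[0,0,0.0083],"slide":[0.0078,0,0],"jaw":0}
    - {"angular":[0,0,0.0083],"slide":[0.0078,0,0],"jaw":0}

```text
time_s: 20.48
tool_pos: [0.471, -0.1585, 0.0118]
tool_rot: [-180.0, -0.0, 120.9]
force: [0.8, -0.8, 0.7]
grip_width: 0.0008
grasp_force: 0.0
```

```bash
python3 -c "
from h import *
where()"
```

```text
t 20.48 p [ 0.471  -0.1585  0.0118] rot [-1.7998e+02 -2.0000e-02  1.2090e+02] a -57.81 r 0.1504 yawerr -0.67 F [ 0.77 -0.81  0.69] w 0.0008 j7 39.0
```

Emit:
step_arm:
  rows:
    - {"angular":[0,0,0.0083],"slide":[0.0078,0,0],"jaw":0}
    - {"angular":[0,0,0.0083],"slide":[0.0078,0,0],"jaw":0}
    - {"angular":[0,0,0.0083],"slide":[0.0078,0,0],"jaw":0}
    - {"angular":[0,0,0.0083],"slide":[0.0078,0,0],"jaw":0}
    - {"angular":[0,0,0.0083],"slide":[0.0078,0,0],"jaw":0}

```text
time_s: 21.1
tool_pos: [0.4624, -0.1418, 0.0122]
tool_rot: [180.0, 0.0, 113.4]
force: [0.1, -0.7, 0.6]
grip_width: 0.0003
grasp_force: 0.3
```

Emit:
step_arm:
  rows:
    - {"angular":[0,0,0.0083],"slide":[0.0078,0,0],"jaw":0}
    - {"angular":[0,0,0.0083],"slide":[0.0078,0,0],"jaw":0}
    - {"angular":[0,0,0.0083],"slide":[0.0078,0,0],"jaw":0}
    - {"angular":[0,0,0.0083],"slide":[0.0078,0,0],"jaw":0}
    - {"angular":[0,0,0.0083],"slide":[0.0078,0,0],"jaw":0}

```text
time_s: 21.72
tool_pos: [0.4553, -0.1231, 0.012]
tool_rot: [-180.0, -0.0, 105.9]
force: [-0.2, -0.9, 0.3]
grip_width: 0.0004
grasp_force: 0.1
```

```bash
python3 -c "
from h import *
where()"
```

```text
t 21.73 p [ 0.4553 -0.1231  0.012 ] rot [-179.99   -0.    105.95] a -43.02 r 0.1503 yawerr -0.83 F [-0.25 -0.85  0.3 ] w 0.0004 j7 22.3
```

Emit:
step_arm:
  rows:
    - {"angular":[0,0,0.0083],"slide":[0.0078,0,0.0008],"jaw":0}
    - {"angular":[0,0,0.0083],"slide":[0.0078,0,0.001],"jaw":0}
    - {"angular":[0,0,0.0083],"slide":[0.0078,0,0.001],"jaw":0}
    - {"angular":[0,0,0.0083],"slide":[0.0078,0,0.0007],"jaw":0}

```text
time_s: 22.22
tool_pos: [0.4518, -0.1083, 0.0103]
tool_rot: [180.0, 0.0, 100.0]
force: [-0.7, -1.3, 1.0]
grip_width: 0.0004
grasp_force: 0.7
```

```bash
python3 - <<'E'
from h import *
where()
import cv2;cv2.imwrite("pics/s7.png",env.read_camera("scene")[:,:,::-1])
E
```

```text
t 22.23 p [ 0.4518 -0.1083  0.0103] rot [1.7999e+02 3.0000e-02 9.9980e+01] a -37.18 r 0.1501 yawerr -0.96 F [-0.7  -1.26  0.98] w 0.0004 j7 15.0
```

Emit:
step_arm:
  rows:
    - {"angular":[0,0,0.0083],"slide":[0.0078,0,0],"jaw":0}
    - {"angular":[0,0,0.0083],"slide":[0.0078,0,-0.0015],"jaw":0}
    - {"angular":[0,0,0.0083],"slide":[0.0078,0,-0.0015],"jaw":0}
    - {"angular":[0,0,0.0083],"slide":[0.0078,0,-0.0003],"jaw":0}
    - {"angular":[0,0,0.0083],"slide":[0.0078,0,0],"jaw":0}
    - {"angular":[0,0,0.0083],"slide":[0.0078,0,0],"jaw":0}
    - {"angular":[0,0,0.0083],"slide":[0.0078,0,0],"jaw":0}

```text
time_s: 23.15
tool_pos: [0.4489, -0.0807, 0.0119]
tool_rot: [-180.0, -0.0, 89.5]
force: [-0.9, 0.1, 0.7]
grip_width: 0.0005
grasp_force: 0.1
```

```bash
python3 -c "
from h import *
where()"
```

```text
t 23.15 p [ 0.4489 -0.0807  0.0119] rot [-1.7999e+02 -1.0000e-02  8.9520e+01] a -26.62 r 0.1502 yawerr -0.85 F [-0.94  0.13  0.73] w 0.0005 j7 2.0
```

Emit:
step_arm:
  rows:
    - {"angular":[0,0,0.0083],"slide":[0.0078,0,0],"jaw":0}
    - {"angular":[0,0,0.0083],"slide":[0.0078,0,0],"jaw":0}
    - {"angular":[0,0,0.0083],"slide":[0.0078,0,0],"jaw":0}
    - {"angular":[0,0,0.0083],"slide":[0.0078,0,0.0008],"jaw":0}
    - {"angular":[0,0,0.0083],"slide":[0.0078,0,0.001],"jaw":0}
    - {"angular":[0,0,0.0083],"slide":[0.0078,0,0.001],"jaw":0}
    - {"angular":[0,0,0.0083],"slide":[0.0078,0,0.0006],"jaw":0}

```text
time_s: 24.02
tool_pos: [0.4514, -0.0541, 0.0103]
tool_rot: [180.0, 0.0, 79.1]
force: [-0.7, -2.0, 1.5]
grip_width: 0.0005
grasp_force: 0.9
```

```bash
python3 -c "
from h import *
where()"
```

```text
t 24.02 p [ 0.4514 -0.0541  0.0103] rot [1.7999e+02 4.0000e-02 7.9060e+01] a -16.39 r 0.1500 yawerr -1.09 F [-0.72 -2.01  1.49] w 0.0005 j7 -12.0
```

Emit:
step_arm:
  rows:
    - {"angular":[0,0,0.008],"slide":[0.0078,0,-0.0017],"jaw":0}
    - {"angular":[0,0,0.0083],"slide":[0.0078,0,-0.0017],"jaw":0}
    - {"angular":[0,0,0.0083],"slide":[0.0078,0,0],"jaw":0}
    - {"angular":[0,0,0.0083],"slide":[0.0078,0,0],"jaw":0}
    - {"angular":[0,0,0.0083],"slide":[0.0078,0,0],"jaw":0}
    - {"angular":[0,0,0.0083],"slide":[0.0078,0,0],"jaw":0}
    - {"angular":[0,0,0.0083],"slide":[0.0078,0,0],"jaw":0}
    - {"angular":[0,0,0.0083],"slide":[0.0078,0,0],"jaw":0}
    - {"angular":[0,0,0.0083],"slide":[0.0078,0,0],"jaw":0}

```text
time_s: 25.15
tool_pos: [0.4615, -0.0202, 0.0119]
tool_rot: [-180.0, 0.0, 65.7]
force: [-0.4, 0.1, -0.1]
grip_width: 0.0006
grasp_force: 0.1
```

```bash
python3 -c "
from h import *
where()"
```

```text
t 25.15 p [ 0.4615 -0.0202  0.0119] rot [-180.      0.     65.66] a -2.85 r 0.1500 yawerr -0.94 F [-0.37  0.06 -0.1 ] w 0.0006 j7 -30.2
```

Emit:
step_arm:
  rows:
    - {"angular":[0,0,0.0083],"slide":[0.0078,0,0.0006],"jaw":0}
    - {"angular":[0,0,0.0083],"slide":[0.0078,0,0.001],"jaw":0}
    - {"angular":[0,0,0.0083],"slide":[0.0078,0,0.001],"jaw":0}
    - {"angular":[0,0,0.0083],"slide":[0.0078,0,0.0007],"jaw":0}

```text
time_s: 25.65
tool_pos: [0.4684, -0.0066, 0.0103]
tool_rot: [-180.0, 0.0, 59.7]
force: [-0.8, -1.9, 3.1]
grip_width: 0.0001
grasp_force: 1.5
```

Emit:
step_arm:
  rows:
    - {"angular":[0,0,0.008],"slide":[0.0078,0,-0.0017],"jaw":0}
    - {"angular":[0,0,0.0083],"slide":[0.0078,0,-0.0017],"jaw":0}
    - {"angular":[0,0,0.0083],"slide":[0.0078,0,0],"jaw":0}
    - {"angular":[0,0,0.0083],"slide":[0.0078,0,0],"jaw":0}
    - {"angular":[0,0,0.0083],"slide":[0.0078,0,0],"jaw":0}
    - {"angular":[0,0,0.0083],"slide":[0.0078,0,0],"jaw":0}
    - {"angular":[0,0,0.0083],"slide":[0.0078,0,0],"jaw":0}

```text
time_s: 26.52
tool_pos: [0.4841, 0.0162, 0.012]
tool_rot: [180.0, -0.0, 49.3]
force: [0.5, 0.3, -0.5]
grip_width: 0.0003
grasp_force: 0.1
```

```bash
python3 -c "
from h import *
where()"
```

```text
t 26.52 p [0.4841 0.0162 0.012 ] rot [ 1.800e+02 -1.000e-02  4.929e+01] a 13.60 r 0.1498 yawerr -0.86 F [ 0.55  0.35 -0.45] w 0.0003 j7 -52.5
```

Emit:
step_arm:
  rows:
    - {"angular":[0,0,0.0083],"slide":[0.0078,0,0],"jaw":0}
    - {"angular":[0,0,0.0083],"slide":[0.0078,0,0],"jaw":0}
    - {"angular":[0,0,0.0083],"slide":[0.0078,0,0.0005],"jaw":0}
    - {"angular":[0,0,0.0083],"slide":[0.0078,0,0.001],"jaw":0}
    - {"angular":[0,0,0.0083],"slide":[0.0078,0,0.001],"jaw":0}
    - {"angular":[0,0,0.0083],"slide":[0.0078,0,0.0009],"jaw":0}

```text
time_s: 27.28
tool_pos: [0.5002, 0.0325, 0.0103]
tool_rot: [180.0, 0.0, 40.3]
force: [-2.8, -2.1, 5.1]
grip_width: 0.0009
grasp_force: 2.3
```

Emit:
step_arm:
  rows:
    - {"angular":[0,0,0.008],"slide":[0.0078,0,-0.0017],"jaw":0}
    - {"angular":[0,0,0.0083],"slide":[0.0078,0,-0.0017],"jaw":0}
    - {"angular":[0,0,0.0083],"slide":[0.0078,0,0],"jaw":0}
    - {"angular":[0,0,0.0083],"slide":[0.0078,0,0],"jaw":0}
    - {"angular":[0,0,0.0083],"slide":[0.0078,0,0],"jaw":0}
    - {"angular":[0,0,0.0083],"slide":[0.0078,0,0],"jaw":0}
    - {"angular":[0,0,0.0083],"slide":[0.0078,0,0],"jaw":0}

```text
time_s: 28.15
tool_pos: [0.5227, 0.0489, 0.012]
tool_rot: [180.0, -0.0, 29.9]
force: [0.1, 0.0, -0.3]
grip_width: 0.0003
grasp_force: 0.1
```

```bash
python3 -c "
from h import *
where()"
```

```text
t 28.15 p [0.5227 0.0489 0.012 ] rot [ 1.7999e+02 -2.0000e-02  2.9920e+01] a 33.03 r 0.1496 yawerr -0.81 F [ 0.12  0.02 -0.29] w 0.0003 j7 -77.1
```

Emit:
step_arm:
  rows:
    - {"angular":[0,0,0.0083],"slide":[0.0078,0,0],"jaw":0}
    - {"angular":[0,0,0.0083],"slide":[0.0078,0,0],"jaw":0}
    - {"angular":[0,0,0.0083],"slide":[0.0078,0,0],"jaw":0}
    - {"angular":[0,0,0.0083],"slide":[0.0078,0,0.0008],"jaw":0}
    - {"angular":[0,0,0.0083],"slide":[0.0078,0,0.001],"jaw":0}
    - {"angular":[0,0,0.0083],"slide":[0.0078,0,0.001],"jaw":0}
    - {"angular":[0,0,0.0083],"slide":[0.0078,0,0.0005],"jaw":0}

```text
time_s: 29.02
tool_pos: [0.5467, 0.0602, 0.0103]
tool_rot: [180.0, 0.1, 19.5]
force: [-3.2, -0.3, 3.6]
grip_width: 0.0003
grasp_force: 1.8
```

Emit:
step_arm:
  rows:
    - {"angular":[0,0,0.0083],"slide":[0.0078,0,0],"jaw":0}
    - {"angular":[0,0,0.0083],"slide":[0.0078,0,0],"jaw":0}
    - {"angular":[0,0,0.0083],"slide":[0.0078,0,0],"jaw":0}
    - {"angular":[0,0,0.0083],"slide":[0.0078,0,0],"jaw":0}
    - {"angular":[0,0,0.0083],"slide":[0.0078,0,0],"jaw":0}
    - {"angular":[0,0,0.0083],"slide":[0.0078,0,0],"jaw":0}

```text
time_s: 29.78
tool_pos: [0.5699, 0.0669, 0.0102]
tool_rot: [-180.0, -0.0, 10.5]
force: [0.4, 0.8, -0.4]
grip_width: 0.0004
grasp_force: 0.0
```

```bash
python3 - <<'E'
from h import *
import cv2
where()
t=env.read_camera("top")[140:240,240:360,::-1];s=env.read_camera("scene")[180:270,240:360,::-1]
cv2.imwrite("pics/c4.png",np.hstack([cv2.resize(t,(240,200),interpolation=2),cv2.resize(s,(560,420),interpolation=2)[110:310]]) if 0 else cv2.resize(s,(792,594),interpolation=2))
E
```

```text
t 29.77 p [0.5699 0.0669 0.0102] rot [-1.7999e+02 -3.0000e-02  1.0490e+01] a 52.47 r 0.1496 yawerr -0.79 F [ 0.44  0.8  -0.37] w 0.0004 j7 -98.6
```

View pics/c4.png

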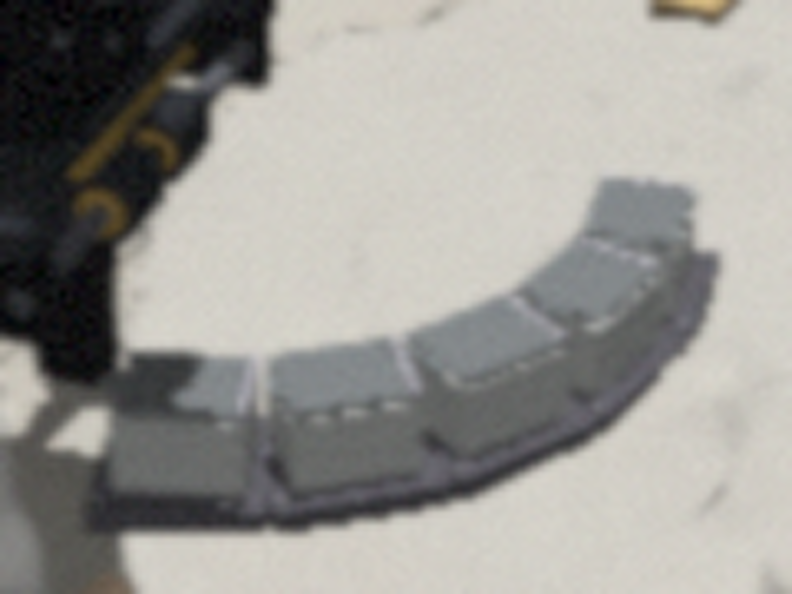

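All five lids lie flat and the tray is where it was. I'll lift straight up a little, then go up and back, away from the shelf.

Emit:
step_arm:
  rows:
    - {"angular":[0,0,0],"slide":[0,0,-0.01],"jaw":0}
    - {"angular":[0,0,0],"slide":[0,0,-0.03],"jaw":0}
    - {"angular":[0,0,0],"slide":[0,0,-0.04],"jaw":0}
    - {"angular":[0,0,0],"slide":[-0.02,0,-0.04],"jaw":0}
    - {"angular":[0,0,0],"slide":[-0.03,0,-0.04],"jaw":0}
    - {"angular":[0,0,0],"slide":[-0.03,0,-0.04],"jaw":0}
    - {"angular":[0,0,0],"slide":[-0.02,0,-0.02],"jaw":0}
    - {"angular":[0,0,0],"slide":[0,0,0],"jaw":0}
    - {"angular":[0,0,0],"slide":[0,0,0],"jaw":0}

```text
time_s: 31.0
tool_pos: [0.5203, 0.0575, 0.12]
tool_rot: [180.0, 0.0, 10.6]
force: [-0.1, -0.3, -0.0]
grip_width: 0.0006
grasp_force: 0.0
```

```bash
python3 - <<'E'
from h import *
import cv2
where()
a=cv2.imread("pics/c4.png");s=env.read_camera("scene")[180:270,240:360,::-1]
b=cv2.resize(s,(792,594),interpolation=2)
print("diff right of x=280:",np.abs(a[:,280:].astype(int)-b[:,280:]).mean(), "lid5 area above block, bright bench:",b[290:340,150:240].min())
print(env.sign_off())
E
```

```text
t 31.0 p [0.5203 0.0575 0.12  ] rot [1.800e+02 1.000e-02 1.059e+01] a 33.88 r 0.1583 yawerr -19.29 F [-0.06 -0.29 -0.01] w 0.0006 j7 -92.4
diff right of x=280: 3.670090663580247 lid5 area above block, bright bench: 189
the job is handed in; nothing more can be done
None
```

All five lids are shut flat and the job is handed in at 31.0 s, but it took two passes: on the first, the real tips were 33 mm above the reported position and only half-folded the lids. I went back without lifting, touched the bench beyond lid 1 at about 18 N to find the offset, then closed lids 1 to 5 in one unbroken pass (highest reading about 5 N) and lifted clear, with the tray not visibly moved.

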